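# Inspect a bottle under the reading lens

## Robot

A 6-joint arm with a two-finger parallel gripper is mounted at the origin on a cart in front of the work surface, level with it; the furniture and walls round the work are solid. World frame = base frame: x ahead of the robot, y to its left, z up, the work surface at z = 0. Lengths are in mm, angles in degrees, forces in N, time in s.
With the tool pointing down it reaches from about 275 to 825 mm from the base axis. Payload 4.9 kg.
Tool frame: the origin (TCP) lies midway between the tips of the shut fingers; the grasp point (between the pads) lies 19 mm behind it (grip_depth is the distance from the TCP to the grasp point, in mm); z points along the fingers, y is the line along which they close (so a half turn about z gives the same grasp; the last joint's range is limited). The gripper opens to 85 mm and grips with 20 to 120 N. Pads are 22 mm wide; open, the fingers measure 114 mm over their backs; the gripper's body (76 mm by 85 mm) begins 54 mm behind the grasp point. The pads swing forward as they close: fully open they stand 13 mm farther back than shut.
Start: joints at [-79.309, 18.69, -11.035, 60.275, 0, 82.311], TCP at [173.441, -521.955, 207.681] pointing down, gripper open.
Joint ranges: [-152.03, 152.03], [-55.5, 102.48], [-74.3, 77.21], [-110.64, 120.58], [-84.22, 78.4], [-180, 180]. Speed limits (degrees/s): [147.25, 147.25, 180, 180, 180, 180].

## Interface

Orientations are given as a 3x3 rotation matrix whose columns are the frame's x, y, z axes.
In Python, from workcell import * gives the robot as it stands.
- The arm moves only by the tool arm_command, never from a script. Its argument "motion" is a list of rows, each a list of 7 numbers: the opening, from 0 (shut) to 1 (fully open), then the shift along the tool's x, y, z in cm, then the turn, a rotation vector about the tool's x, y, z in degrees. A call has exactly 10 rows; each row is the pose to reach, as a shift and turn from the pose commanded when the call began, along the tool's axes at that moment; what a row does not reach only later rows make up. A row lasts 1/10 s, in which the tool goes at most 50 mm and 8.59 degrees, less where a joint would pass 70% of its speed; a pose out of reach is approached as far as the arm can. A call with a gripper value outside its range is refused whole. The fingers move at their own pace and stop on an object; "grip_force" is the grip in N (left out, the last holds). Time passes only in rows, so rows that repeat a pose let the fingers close, or fill a call up. It gives the time, the measured TCP pose, the force, the opening and the grip force at its end, in the units of the state.
- observe(): the state, without advancing time (a new reading comes with each control period).
- snapshot(name): name is "scene" or "side" or "wrist"; returns (picture, depth): 384x512x3 uint8, red, green, blue; 384x512 float32, mm along the optical axis (not along the pixel's ray), 0 where there is no reading.
- camera_model(name): a dict with "intrinsics" (3x3 intrinsics, pixels), "R" (3x3) and "t" (3): a world point X has camera coordinates R X + t; the wrist camera has in their place "T_tool_cam" (4x4, takes a point from camera to tool coordinates, whose origin is the TCP and whose axes are the flange's). Camera axes: x right, y down, z forward; pixel columns grow to the right and rows downward; lengths in mm; the calibration is good to about 2 mm. A picture is of the moment at which its call begins: read the wrist's pose just before it. camera_model takes no time and is no camera call.
- hand_in(): hands the job in; it is judged then, once.
The state is a dict: "t": time; "joint_positions": joint angles; "qd": joint speeds; "joint_torque": joint torques, N m; "ee_pos": TCP position; "ee_rot": TCP orientation; "ft_force": force on the tool from outside, world axes, zero at the start; "ft_torque": the same for the moment, N m; "gripper_width": finger opening in mm; "grasp_force": force on a finger pad.
Only numpy, scipy, OpenCV 4.12 (cv2) and the standard library are available. Lean on these libraries where they do the work, as an engineer would, in place of code of your own. Each camera call takes 0.05 s, during which the arm holds its last target. There are 200 camera calls.

## Task

Check the larger of the two amber bottles standing at the right of the table for flaws in its glass: lay it on its side across the two black V saddles of the inspection cradle, centred on them, with its cap pointing away from the gauge post, and let go of it. Then pick up the reading lens and hold it level and still, centred over the middle of the bottle's body, with the lens at the same height as the pointer of the collar on the gauge post; the program finishes while holding the lens there in the gripper, touching nothing else with it. Do not move the collar, do not drop the bottle on the table, and leave the small bottle, the small tin, the tape roll and the label roll where they are.

Things in the scene. Friction and masses are not known exactly. Their poses are not given: they have to be found in the camera images.
- bottle: the larger loose amber glass bottle with a black screw cap, 45 mm in diameter, 113 mm tall with its cap, about 0.18 kg; it starts upright on the table. Origin: centre of its underside, z along its axis towards the cap. The straight body reaches from 0 to about 80 mm, a shoulder and the cap follow (the physical shape is a 45 mm cylinder up to 100 mm)
- bottle_mid (a point): the middle of the bottle below its shoulder: on its axis, 45 mm from the underside; axes as the bottle's
- bottle_cap (a point): the top of the bottle's cap, on its axis 113 mm from the underside
- cradle: fixed inspection cradle: an aluminium base plate (8 mm thick, 70 mm wide, x = -117 to +73 mm) with two black V saddles and a steel gauge post. Origin: on the table, midway between the saddles under the axis of the V; z up; x runs along the V, away from the post (the cap must point to +x). The post, 10 mm thick and 188 mm tall, stands at x = -100 mm, y = 0
- seat (a point): the point on the cradle's V axis midway between the two saddles, 42 mm above the table, where the middle of the lying bottle belongs; axes as the cradle's. The saddles are 14 mm thick, stand 26 mm either side of it, are 43 mm wide across the V (less than the bottle, so fingers pass beside them) and 29 mm high
- focus_mark (a point): tip of the flat steel pointer, 16 mm wide, 4 mm thick, on the dark sliding collar (22 mm thick) of the gauge post; the point is at mid-thickness and marks the focal height (115 to 160 mm above the table). It stands at x = -72 mm in the cradle, z up. The collar slides only if pushed with over 8 N
- loupe: loose reading lens lying flat on the table, 0.12 kg: a round dark steel rim of 64 mm diameter with a clear glass, and a dark wooden handle 14 mm wide; rim and handle are 18 mm high. Origin: under the lens centre on the underside; z up; the handle runs along -x, its wood from 44 to 140 mm from the origin. It balances at about 60 mm from the origin on the handle (x = -60 mm); gripped there it stays level
- lens (a point): the centre of the lens, at mid-height of the rim (9 mm above the underside); axes as the loupe's, z is the lens axis
- small_bottle: the smaller loose amber bottle with a black screw cap, 36 mm in diameter, 87 mm tall, upright on the table; leave it. Origin: centre of its underside. It may stand on either of the two places where bottles stand
- tin: small dark closed tin, 51 mm in diameter, 30 mm high; leave it. Origin: centre of its underside
- tape: roll of masking tape, 98 mm in diameter, 25 mm high, lying flat; leave it. Origin: centre of its underside
- labels: roll of blank white labels, 78 mm in diameter, 34 mm high, lying flat; leave it. Origin: centre of its underside
Things that resemble listed ones, but are neither listed nor needed, are in the scene too. What is shaped like the bottle but blue or pink is not meant.

How it is judged (in metres and radians):
On the way:
1. the larger bottle lies on its side in both saddles, cap away from the post, let go (x of bottle_mid in the frame of cradle between -0.013 and 0.013 m and y of bottle_mid in the frame of cradle between -0.005 and 0.005 m and z of bottle_mid in the frame of seat between -0.005 and 0.005 m and angle between the z axis of bottle and the x axis of cradle, either way round below 0.12 rad and x of bottle_cap in the frame of cradle above 0.03 m and contact force between the fingers and bottle below 0.05 N and linear speed of bottle below 0.02 m/s and height (world z) of lens below 0.03 m), for 0.3 s.
At the end, for the whole second after the job is handed in: The bottle lies in the saddles (centred within 13 mm, 5 mm across), cap away from the post, let go. The gripper holds the lens at rest, touching neither bottle nor cradle, within 15 mm sideways of the middle of the bottle's body, within 7 mm of the pointer's height, tilted under 8 degrees (x of bottle_mid in the frame of cradle between -0.013 and 0.013 m and y of bottle_mid in the frame of cradle between -0.005 and 0.005 m and z of bottle_mid in the frame of seat between -0.005 and 0.005 m and angle between the z axis of bottle and the x axis of cradle, either way round below 0.12 rad and x of bottle_cap in the frame of cradle above 0.03 m and contact force between each of the fingers, loupe and bottle below 0.05 N and linear speed of each of bottle, loupe below 0.02 m/s and horizontal distance between lens and bottle_mid below 0.015 m and z of lens in the frame of focus_mark between -0.007 and 0.007 m and angle between lens's own z axis and vertical below 0.14 rad and contact force between the fingers and loupe above 1 N and contact force between loupe and cradle below 0.05 N); the arm keeps its last pose, push and grip.
It fails at once if the small bottle, small tin, tape roll or label roll was moved by over 30 mm (distance of any of small_bottle, tin, tape, labels from where it was at the start of the episode above 0.03 m).
It fails at once if the focus collar was moved (distance of focus_mark from where it was at the start of the episode above 0.005 m).
It fails at once if the bottle was dropped on its side on the table (angle between bottle's own z axis and vertical above 1.2 rad and height (world z) of bottle_mid below 0.032 m).
It also fails if it takes over 64 s, if anything falls off the work surface, if the arm or the gripper's body presses on something with over 40 N, if the wrist force passes 120 N, or if a joint passes its speed limit or range.

## Working session

There is one attempt and no reset: what is moved stays moved. The work goes in short steps, Python scripts to look and compute and a tool call to move; the robot and the scene stay as the last step left them, time stands still between calls to the robot, and variables do not carry over. Pictures are saved under pics/ and viewed, at most 10 in all, crops included, and the job is handed in when it is done.

Besides the shell and the picture viewer there is one more tool, called after ">>>" by a JSON object that holds its "api" and its "payload", one argument or row to a line. arm_command: Moves the arm, as the interface text tells. Its arguments: {"type":"object","properties":{"motion":{"type":"array"},"grip_force":{"type":"number"}},"required":["motion"]}

```bash
ls; mkdir -p pics
python3 - <<'E'
from workcell import *
import cv2, numpy as np
s=observe(); print({k:np.round(v,2).tolist() for k,v in s.items() if k in('t','ee_pos','ee_rot','gripper_width')})
for n in("scene","side"):
    p,d=snapshot(n); np.savez(f"{n}0.npz",p=p,d=d); cv2.imwrite(f"pics/{n}0.png",cv2.resize(p[:,:,::-1],(800,600)))
    m=camera_model(n); print(n,{k:np.round(v,3).tolist() for k,v in m.items()})
print(camera_model("wrist"))
E
```

```text
pics
{'t': 0.0, 'ee_pos': [173.32, -521.32, 206.92], 'ee_rot': [[0.95, 0.32, -0.0], [0.32, -0.95, 0.0], [0.0, -0.0, -1.0]], 'gripper_width': 85.9}
scene {'intrinsics': [[476.83, 0.0, 251.992], [0.0, 476.83, 192.122], [0.0, 0.0, 1.0]], 'R': [[-0.835, -0.55, 0.006], [-0.288, 0.427, -0.857], [0.469, -0.717, -0.515]], 't': [540.615, 193.742, 1189.77]}
side {'intrinsics': [[488.435, 0.0, 246.194], [0.0, 488.435, 191.547], [0.0, 0.0, 1.0]], 'R': [[0.999, -0.047, -0.021], [-0.047, -0.671, -0.74], [0.02, 0.74, -0.673]], 't': [-565.017, 178.411, 1321.58]}
{'intrinsics': array([[339.64032955,   0.        , 248.42454199],
       [  0.        , 339.64032955, 191.85134514],
       [  0.        ,   0.        ,   1.        ]]), 'T_tool_cam': array([[ 8.83276356e-04, -9.65722846e-01, -2.59573891e-01,
         6.57820001e+01],
       [ 9.99998353e-01,  4.41386625e-04,  1.76064608e-03,
         1.27351007e+00],
       [-1.58572369e-03, -2.59575019e-01,  9.65721645e-01,
        -1.68114505e+02],
       [ 0.00000000e+00,  0.00000000e+00,  0.00000000e+00,
         1.00000000e+00]])}
```

View pics/scene0.png

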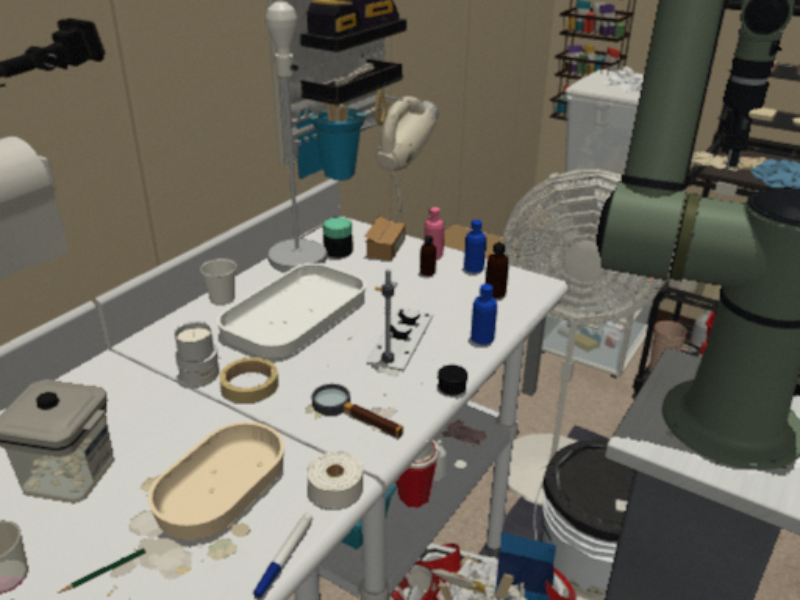

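View pics/side0.png

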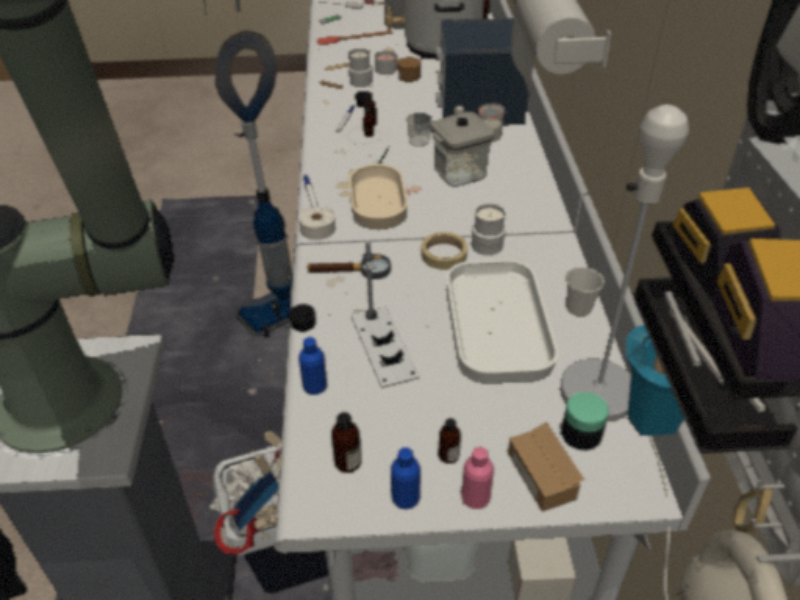

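The side view shows the larger amber bottle at about (345,445) and the small one at (450,440). The cradle plate is at (385,345) with its post base at (370,315). The loupe lens is at (375,265) with its handle running left to (310,267). In the scene view the collar appears on the post near (388,290). A blue bottle at (313,365) stands near the target.

```bash
cat > h.py <<'E'
import numpy as np, cv2
from workcell import *
def cloud(name,d):
    m=camera_model(name);K=m["intrinsics"];v,u=np.indices(d.shape)
    c=np.stack([(u-K[0,2])/K[0,0]*d,(v-K[1,2])/K[1,1]*d,d],-1)
    if "R" in m: return (c-m["t"])@m["R"]
    s=observe();T=m["T_tool_cam"];return (c@T[:3,:3].T+T[:3,3])@np.array(s["ee_rot"]).T+s["ee_pos"]
def blobs(P,mask,minpix=25):
    n,l,st,_=cv2.connectedComponentsWithStats(mask.astype(np.uint8))
    for i in range(1,n):
        if st[i,4]>=minpix:
            q=P[l==i]; yield st[i],q
E
python3 - <<'E'
from h import *
np.set_printoptions(precision=1,suppress=True)
for n in("side","scene"):
    z=np.load(n+"0.npz");P=cloud(n,z["d"]);p=z["p"].astype(int)
    ok=(z["d"]>0)&(P[...,0]>250)&(P[...,0]<900)&(P[...,1]>-750)&(P[...,1]<250)
    mask=ok&(P[...,2]>7)&(P[...,2]<230)
    print(n,"table z",np.median(P[ok&(abs(P[...,2])<15)][:,2]))
    for st,q in blobs(P,mask):
        top=q[q[:,2]>np.percentile(q[:,2],97)-6]
        print(st[:5],"med",np.median(q,0),"lo",np.percentile(q,3,axis=0),"hi",np.percentile(q,97,axis=0),"top",np.median(top,0))
E
```

```text
side table z 0.6575236377393874
[ 226  154   42   93 1149] med [562.1  99.9  10.5] lo [527.6   7.2   7.3] hi [610.4 176.  163. ] top [547.1 167.8 169.7]
[ 286  173   72   72 1906] med [798.2  93.6  10.5] lo [700.7 -10.    7.1] hi [870.2 237.4  36.6] top [796.2  62.2  34.2]
[185 194  18  17 240] med [418.4 158.   28.8] lo [396.7 142.4   9. ] hi [441.3 188.3  33.4] top [418.2 166.7  30.3]
[306 208  11   7  28] med [759.6 118.4   8.2] lo [745.5 108.3   7.1] hi [772.6 131.6  10.5] top [759.6 118.4   8.2]
[191 215  19  38 522] med [445.2  -6.4  67.5] lo [424.3 -15.4   9.7] hi [464.7  13.4 113.7] top [444.    5.8 112.7]
[ 359  232   28   56 1036] med [ 874.6 -133.7   45.3] lo [ 848.3 -159.    10.7] hi [898.1  -7.1  74.8] top [ 876.  -128.4   72. ]
[403 245   8  13  65] med [ 897.7 -219.5  213.6] lo [ 893.9 -233.3  190.3] hi [ 900.  -204.3  229.5] top [ 896.3 -222.7  228.2]
[212 264  20  38 598] med [ 500.5 -170.    71. ] lo [ 479.6 -179.1   11.9] hi [ 520.4 -150.2  114.6] top [ 499.6 -158.6  113.4]
[281 267  15  29 342] med [ 659.5 -164.7   55.9] lo [ 644.4 -171.7    9.7] hi [ 675.1 -148.8
[... 881 characters left out ...]
60.7  25.8  23.7] lo [ 699.2 -126.1    8. ] hi [894.  238.3  69.4] top [ 875.3 -116.2   68.8]
[233 138  26  27 495] med [ 792.9 -173.1   38.7] lo [ 759.2 -249.1   10. ] hi [ 835.1 -134.6   50.9] top [ 823.6 -188.1   48. ]
[296 141  15  32 363] med [ 582.  -208.6   57.5] lo [ 565.9 -228.    10. ] hi [ 604.  -198.4  109.6] top [ 587.1 -218.6  109. ]
[301 155  24  65 875] med [454.   12.8  61. ] lo [ 423.2 -155.    10.4] hi [513.3  35.  110.4] top [453.4   2.9 109.7]
[240 173  29  60 515] med [549.5 172.6  25.9] lo [539.3  47.4   7.3] hi [598.1 185.  177.2] top [545.7 176.6 178.9]
[280 234  19  17 275] med [415.1 179.3  26.6] lo [394.8 150.8   9.2] hi [438.2 195.9  30. ] top [417.4 173.1  27.5]
```

Run:
```python
from h import *
np.set_printoptions(precision=1,suppress=True)
im=[]
for n,(u,v,w,h) in {"side":(190,140,120,120),"scene":(190,160,120,120)}.items():
    z=np.load(n+"0.npz");P=cloud(n,z["d"]);p=z["p"].astype(int)
    im.append(cv2.resize(z["p"][v:v+h,u:u+w,::-1],(400,400),interpolation=cv2.INTER_CUBIC))
    X,Y,Z=np.moveaxis(P,-1,0);b=p.max(-1);ok=z["d"]>0
    post=ok&(X>515)&(X<580)&(Y>130)&(Y<205)
    for lo in range(20,200,12):
        q=P[post&(Z>=lo)&(Z<lo+12)]
        if len(q): print(n,lo,len(q),np.median(q,0),"x",q[:,0].min(),q[:,0].max(),"y",q[:,1].min(),q[:,1].max())
    for nm,mk in {"saddle":ok&(X>520)&(X<640)&(Y>0)&(Y<130)&(Z>2)&(Z<40)&(b<75),
      "lens/handle":ok&(X>400)&(X<640)&(Y>200)&(Y<420)&(Z>7)&(Z<26)}.items():
        for st,q in blobs(P,mk,8):
            r=cv2.minAreaRect(q[:,:2].astype(np.float32)); print(n,nm,st,np.median(q,0),"rect",np.round(r[0],1),np.round(r[1],1),round(r[2],1),"z",np.percentile(q[:,2],[5,95]))
cv2.imwrite("pics/crop.png",np.hstack(im))
```

```text
side 20 18 [546.9 166.7  21.8] x 538.0335248651544 558.8404801486749 y 158.7218382618825 170.75217465231879
side 32 10 [547.5 168.4  36.9] x 544.3572468507795 550.5015487228396 y 162.4342286386627 173.24021383278776
side 44 8 [549.4 166.7  51.1] x 544.9237481850505 551.0194218505827 y 165.18966938272285 170.7388824692553
side 56 10 [548.3 167.   62.9] x 545.0663193039302 551.3945736325765 y 162.62697911779398 171.46824164620685
side 68 10 [547.3 166.8  75.3] x 543.2850164951152 551.7826883278192 y 164.5975538586927 173.53023659036512
side 80 14 [547.7 167.5  87.3] x 543.1599385160695 552.1659906297942 y 165.752490588158 171.76955319146145
side 92 11 [546.8 166.4 100.2] x 543.8622249736228 552.6749868986808 y 163.67549559012053 173.90524612935712
side 104 10 [548.4 165.4 107.9] x 544.2679699395447 552.7853860593716 y 161.4259637023136 171.9566339873305
side 116 8 [547.4 166.1 121.8] x 544.5508689580812 550.4222721453557 y 164.11963823230138 169.2922024586719
side 128 2 [545.  166.2 131.2] x 544.9579559731652 545.0874805418858 y 163.48908672602363 169.00967485480382
side 140 31 [553.2 
[... 2108 characters left out ...]
6811057 y 146.6065767922858 187.68482252266992
scene 152 37 [546.5 177.5 155.5] x 537.7466652375456 558.5391623181417 y 168.5676458414877 187.69544891643463
scene 164 15 [545.7 175.7 170. ] x 543.0202689427989 552.4282691313308 y 170.04799424331034 181.41517179952888
scene 176 18 [546.  176.3 182.6] x 542.7127306135513 550.8795099477318 y 169.55070792619605 180.44616010339723
scene saddle [255 199  13   9  50] [582.1  55.5  14.9] rect [592.4  47.5] [24.2 59. ] 65.0 z [ 7.4 25.3]
scene saddle [250 208  13  10  58] [566.7 105.4  16.5] rect [567.1 102. ] [36.7 20.6] 22.1 z [ 9.5 26. ]
scene lens/handle [199 246  59  33 605] [543.3 325.4  12.9] rect [510.6 333. ] [ 64.5 170.2] 77.9 z [ 8.1 17.8]
```

View pics/crop.png

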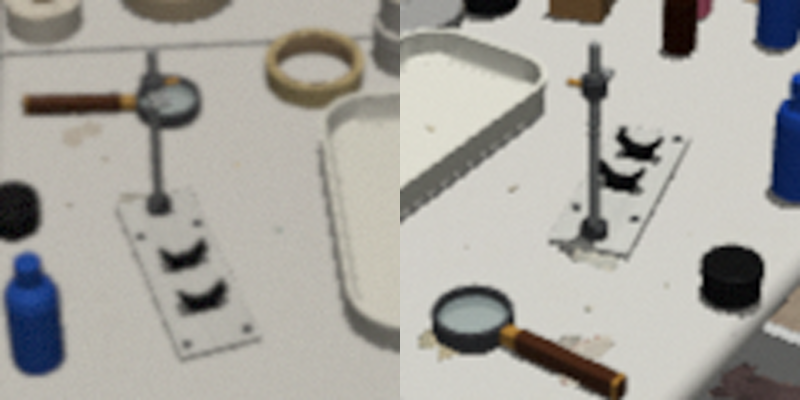

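The crop shows the cradle plate running from the post to lower right, with the saddles at crop pixels (183,255) and (203,297). The collar and pointer sit near the top of the post. The loupe lies left-right with its handle toward the robot. The seat comes out near (574,75) with cradle x at a yaw of about -74°, and the bottle is near (501,-156).

```bash
cat >> h.py <<'E'
from scipy.spatial.transform import Rotation as Ro
np.set_printoptions(precision=2,suppress=True)
def rot(yaw,a):
    """tool z points a deg below horizontal towards heading yaw; tool x up/forward"""
    c,s=np.cos(np.radians(yaw)),np.sin(np.radians(yaw));h=np.array([c,s,0]);k=np.array([0,0,1.]);a=np.radians(a)
    z=np.cos(a)*h-np.sin(a)*k;x=np.sin(a)*h+np.cos(a)*k;return np.stack([x,np.cross(z,x),z],1)
def plan(R,tcp):
    s=observe();R0=np.array(s["ee_rot"]);
    print("row cm/deg",(R0.T@(np.array(tcp)-s["ee_pos"])/10),Ro.from_matrix(R0.T@R).as_rotvec(degrees=True), "t",s["t"])
E
python3 - <<'E'
from h import *
R=rot(-30,45); plan(R,np.array([501,-156,55])-100*R[:,2]+[0,0,20])
E
```

```text
row cm/deg [ 37.92 -29.61   6.18] [-19.06  42.27  45.77] t 0.1
```

>>> {"api": "arm_command", "payload": {
  "motion": [
    [1,3.8,-3,0.6,-2,4,4.6],
    [1,7.6,-6,1.2,-4,8.5,9],
    [1,11.4,-9,1.8,-6,12.7,13.7],
    [1,15.2,-12,2.4,-8,17,18],
    [1,19,-15,3,-10,21,23],
    [1,23,-18,3.7,-12,25,27],
    [1,27,-21,4.3,-14,30,32],
    [1,30.5,-24,5,-16,34,36.5],
    [1,34,-27,5.6,-18,38,41],
    [1,37.9,-29.6,6.2,-19.1,42.3,45.8]
  ]
}}

```text
t: 1.1
ee_pos: [431.5, -153.2, 161.1]
ee_rot: [[0.635, -0.48, 0.605], [-0.342, -0.877, -0.336], [0.692, 0.007, -0.722]]
ft_force: [-5.7, -0.1, -3.7]
gripper_width: 85.3
grasp_force: 0.0
```

>>> {"api": "arm_command", "payload": {
  "motion": [
    [1,0,0,0,0,0,0],
    [1,0,0,0,0,0,0],
    [1,0,0,0,0,0,0],
    [1,0,0,0,0,0,0],
    [1,0,0,0,0,0,0],
    [1,0,0,0,0,0,0],
    [1,0,0,0,0,0,0],
    [1,0,0,0,0,0,0],
    [1,0,0,0,0,0,0],
    [1,0,0,0,0,0,0]
  ]
}}

```text
t: 2.1
ee_pos: [431.2, -154.7, 160.2]
ee_rot: [[0.64, -0.477, 0.603], [-0.34, -0.879, -0.335], [0.689, 0.009, -0.724]]
ft_force: [-0.6, 0.3, 0.2]
gripper_width: 85.5
grasp_force: 0.0
```

Run:
```python
from h import *
p,d=snapshot("wrist");P=cloud("wrist",d);cv2.imwrite("pics/w1.png",p[:,:,::-1])
from scipy.optimize import least_squares
ok=(d>0)&(P[...,2]>20)&(P[...,2]<75)&(np.hypot(P[...,0]-501,P[...,1]+156)<45)
q=P[ok][:,:2];print(len(q),"table z",np.median(P[(d>0)&(abs(P[...,2])<12)][:,2]))
f=least_squares(lambda c:np.hypot(*(q-c).T)-22.5,[505,-156],loss="soft_l1");c=f.x
print("bottle",c,"res",np.abs(f.fun).mean())
R=rot(-30,45);plan(R,[*c,55]+19*R[:,2]-60*R[:,2]);plan(R,[*c,55]+22*R[:,2])
```

```text
1055 table z 1.8834026739853869
bottle [ 499.71 -156.56] res 0.16633543149486568
row cm/deg [-2.9  -3.24  7.71] [-0.67  1.42  1.45] t 2.15
row cm/deg [-2.75 -3.17 14.01] [-0.67  1.42  1.45] t 2.15
```

View pics/w1.png

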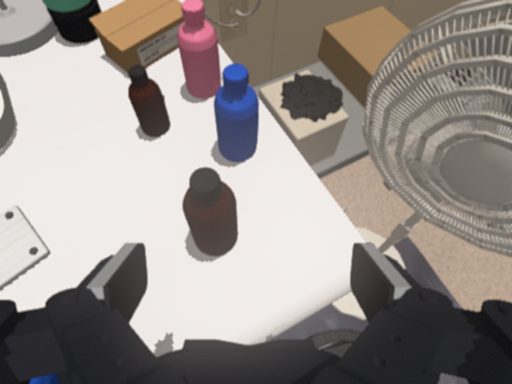

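The wrist view shows the larger amber bottle at (210,215) between the fingers. The small bottle is at (148,100), the blue one at (237,115) and a corner of the cradle at (20,245). The circle fit puts the bottle at (499.7,-156.6).

>>> {"api": "arm_command", "payload": {
  "motion": [
    [1,-1.4,-1.6,1.5,-0.3,0.7,0.7],
    [1,-2.8,-3.2,3,-0.7,1.4,1.4],
    [1,-2.8,-3.2,5,-0.7,1.4,1.4],
    [1,-2.8,-3.2,7,-0.7,1.4,1.4],
    [1,-2.8,-3.2,9,-0.7,1.4,1.4],
    [1,-2.8,-3.2,11,-0.7,1.4,1.4],
    [1,-2.8,-3.2,12.5,-0.7,1.4,1.4],
    [1,-2.8,-3.2,14,-0.7,1.4,1.4],
    [0.6,-2.8,-3.2,14,-0.7,1.4,1.4],
    [0.4,-2.8,-3.2,14,-0.7,1.4,1.4]
  ],
  "grip_force": 40
}}

```text
t: 3.15
ee_pos: [507.9, -186.4, 40.1]
ee_rot: [[0.632, -0.469, 0.616], [-0.329, -0.883, -0.335], [0.701, 0.009, -0.713]]
ft_force: [0.4, 0.5, 1.0]
gripper_width: 58.8
grasp_force: 0.5
```

>>> {"api": "arm_command", "payload": {
  "motion": [
    [0,0,0,0,0,0,0],
    [0,0,0,0,0,0,0],
    [0,0,0,0,0,0,0],
    [0,0,0,0,0,0,0],
    [0,0,0,0,0,0,0],
    [0,0,0,0,0,0,0],
    [0,0,0,0,0,0,0],
    [0,0,0,0,0,0,0],
    [0,0,0,0,0,0,0],
    [0,0,0,0,0,0,0]
  ]
}}

```text
t: 4.15
ee_pos: [508.8, -187.3, 41.3]
ee_rot: [[0.63, -0.47, 0.618], [-0.328, -0.883, -0.337], [0.704, 0.009, -0.71]]
ft_force: [-0.9, 0.4, 5.4]
gripper_width: 43.7
grasp_force: 38.2
```

Run:
```python
from h import *
s=observe();print(np.array(s["joint_positions"]),s["ft_torque"])
p,d=snapshot("wrist");P=cloud("wrist",d);cv2.imwrite("pics/w2.png",p[:,:,::-1])
p,d=snapshot("side");cv2.imwrite("pics/s2.png",cv2.resize(p[190:330,150:350,::-1],(800,560)))
```

```text
[-27.6   26.81 -74.21 -55.76  -0.68 179.94] [-0.13 -0.01 -0.03]
```

View pics/s2.png

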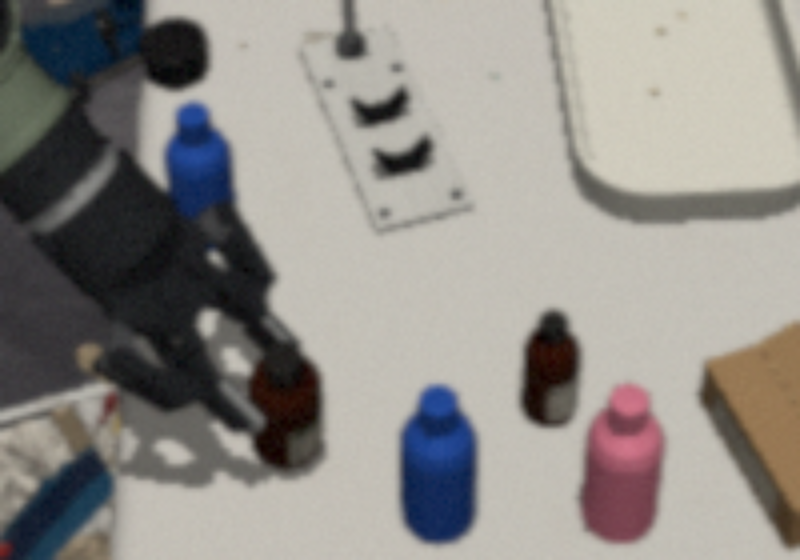

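The side view shows the bottle upright and gripped at (285,410) in the crop. Joint 6 is at its 180° stop, so the bottle slid sideways a little while being gripped. I'll lift it, unwind joint 6 with the tool vertical, then tilt to lay it down.

Run:
```python
from h import *
plan(rot(-27.5,90),[540,-130,260])
```

```text
row cm/deg [ 15.48  -6.32 -15.53] [  0.7  -44.74  -0.3 ] t 4.25
```

>>> {"api": "arm_command", "payload": {
  "motion": [
    [0,2,0,-2,0,0,0],
    [0,4,0,-4,0,0,0],
    [0,6,-0.5,-6,0,-5,0],
    [0,8,-1.5,-8,0,-11,0],
    [0,10,-2.5,-10,0,-18,0],
    [0,12,-3.5,-12,0,-25,0],
    [0,14,-4.5,-14,0,-32,0],
    [0,15.5,-5.5,-15.5,0,-39,0],
    [0,15.5,-6.3,-15.5,0,-45,0],
    [0,15.5,-6.3,-15.5,0,-45,0]
  ]
}}

```text
t: 5.25
ee_pos: [528.0, -155.4, 260.5]
ee_rot: [[0.907, -0.416, 0.069], [-0.416, -0.909, -0.012], [0.067, -0.018, -0.998]]
ft_force: [2.0, -1.9, -1.0]
gripper_width: 42.9
grasp_force: 39.1
```

>>> {"api": "arm_command", "payload": {
  "motion": [
    [0,0,0,0,0,0,-8],
    [0,0,0,0,0,0,-16],
    [0,0,0,0,0,0,-24],
    [0,0,0,0,0,0,-32],
    [0,0,0,0,0,0,-40],
    [0,0,0,0,0,0,-48],
    [0,0,0,0,0,0,-56],
    [0,0,0,0,0,0,-64],
    [0,0,0,0,0,0,-72],
    [0,0,0,0,0,0,-80]
  ]
}}

```text
t: 6.25
ee_pos: [527.4, -155.7, 256.6]
ee_rot: [[0.563, 0.824, 0.068], [0.826, -0.564, -0.012], [0.028, 0.063, -0.998]]
ft_force: [-0.9, -0.2, -1.1]
gripper_width: 43.1
grasp_force: 39.3
```

>>> {"api": "arm_command", "payload": {
  "motion": [
    [0,0,0,0,0,0,-8.5],
    [0,0,0,0,0,0,-17],
    [0,0,0,0,0,0,-25],
    [0,0,0,0,0,0,-33],
    [0,0,0,0,0,0,-41],
    [0,0,0,0,0,0,-49],
    [0,0,0,0,0,0,-57],
    [0,0,0,0,0,0,-65],
    [0,0,0,0,0,0,-73],
    [0,0,0,0,0,0,-81]
  ]
}}

```text
t: 7.25
ee_pos: [527.4, -155.7, 256.6]
ee_rot: [[-0.725, 0.685, 0.068], [0.686, 0.727, -0.012], [-0.058, 0.038, -0.998]]
ft_force: [0.4, 0.1, -2.1]
gripper_width: 42.5
grasp_force: 39.2
```

>>> {"api": "arm_command", "payload": {
  "motion": [
    [0,0,0,0,0,0,-8.5],
    [0,0,0,0,0,0,-17],
    [0,0,0,0,0,0,-25],
    [0,0,0,0,0,0,-33],
    [0,0,0,0,0,0,-41],
    [0,0,0,0,0,0,-49],
    [0,0,0,0,0,0,-57],
    [0,0,0,0,0,0,-65],
    [0,0,0,0,0,0,-73],
    [0,0,0,0,0,0,-81]
  ]
}}

```text
t: 8.25
ee_pos: [527.4, -155.7, 256.5]
ee_rot: [[-0.79, -0.609, 0.068], [-0.611, 0.791, -0.012], [-0.046, -0.051, -0.998]]
ft_force: [0.2, -0.7, -1.1]
gripper_width: 42.7
grasp_force: 39.2
```

Run:
```python
from h import *
s=observe();print(np.array(s["joint_positions"]),np.array(s["ee_pos"]))
R0=np.array(s["ee_rot"]);print(R0)
# cradle via wrist & bottle in tool frame
p,d=snapshot("wrist");np.savez("w3.npz",p=p,d=d,pos=s["ee_pos"],R=R0);cv2.imwrite("pics/w3.png",p[:,:,::-1])
R=rot(-74,45)   # heading x_c, but lying: tool x = cos a x_c - sin a z, z=-sin a x_c - cos a z
xc=np.array([np.cos(np.radians(-74)),np.sin(np.radians(-74)),0]);k=np.array([0,0,1.]);c=np.sqrt(.5)
x=c*xc-c*k;z=-c*xc-c*k;R=np.stack([x,np.cross(z,x),z],1)
plan(R,[560,75,250])
```

```text
[-24.73  13.85 -10.58  61.75   0.99 -62.35] [ 527.4  -155.68  256.55]
[[-0.79 -0.61  0.07]
 [-0.61  0.79 -0.01]
 [-0.05 -0.05 -1.  ]]
row cm/deg [-16.69  16.25   0.6 ] [-30.59 -38.87 -62.74] t 8.3
```

View pics/w3.png

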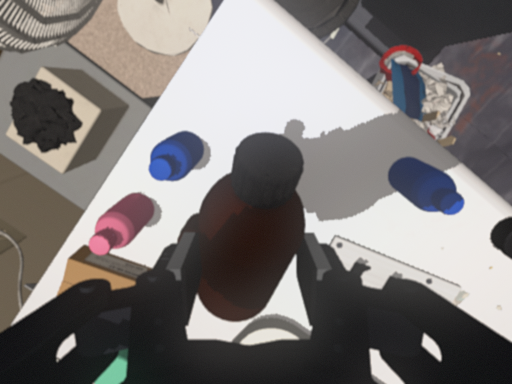

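The wrist view shows the bottle held with its cap at (267,165) and its underside near (235,300), so it appears skewed slightly in the grip. I'll fit its axis in the tool frame.

```bash
cat >> h.py <<'E'
from scipy.optimize import least_squares
def bottle_in_tool(p,d):
    """fit the held bottle: returns axis (to cap) and points on it, tool frame mm"""
    m=camera_model("wrist");K=m["intrinsics"];T=m["T_tool_cam"];v,u=np.indices(d.shape)
    c=np.stack([(u-K[0,2])/K[0,0]*d,(v-K[1,2])/K[1,1]*d,d],-1)@T[:3,:3].T+T[:3,3]
    hsv=cv2.cvtColor(p,cv2.COLOR_RGB2HSV).astype(int);pi=p.astype(int)
    am=(d>0)&(d<260)&(pi[...,0]-pi[...,2]>18)&(pi[...,0]<130)&(np.linalg.norm(c-[0,0,-19],axis=-1)<90)
    am=cv2.morphologyEx(am.astype(np.uint8),cv2.MORPH_OPEN,np.ones((3,3)))>0
    q=c[am]
    def f(w,q=q):
        a=np.array([w[0],w[1],w[2]]);a/=np.linalg.norm(a);r=q-[w[3],w[4],-19]-0*a
        # param point lies in plane z=-19
        return np.linalg.norm(np.cross(r,a),axis=1)-22.5
    w=least_squares(f,[.7,0,-.7,0,0],loss="soft_l1",f_scale=2).x
    good=abs(f(w))<2;w=least_squares(lambda w:f(w,q[good]),w).x
    a=w[:3]/np.linalg.norm(w[:3]);p0=np.array([w[3],w[4],-19.]);s=(q-p0)@a
    return a,p0,s,abs(f(w)).mean(),q,am,c
E
python3 - <<'E'
from h import *
z=np.load("w3.npz");a,p0,s,res,q,am,c=bottle_in_tool(z["p"],z["d"])
print("axis",a,"p0",p0,"amber extent",np.percentile(s,[1,99]),"res",res,len(q))
# cap: dark pixels near axis beyond
r=c-p0;t=r@a;rad=np.linalg.norm(r-t[...,None]*a,axis=-1)
for lo in range(-80,90,8):
    k=(z["d"]>0)&(z["d"]<280)&(t>lo)&(t<lo+8)&(rad<25); 
    if k.sum()>5: print(lo,k.sum(),np.median(rad[k]),end=" | ")
E
```

```text
axis [ 0.81  0.21 -0.55] p0 [  4.22  -0.79 -19.  ] amber extent [-48.84  37.05] res 2.0348478072594527 3049
-56 137 21.13293313613376 | -48 303 21.883226200855894 | -40 352 22.555371428037148 | -32 380 23.114576792976905 | -24 420 23.775616971861417 | -16 399 24.40982686791711 | -8 190 24.403259747943366 | 0 150 24.234832645886627 | 8 127 24.169116650690718 | 16 397 23.733749498452266 | 24 2219 22.48762274453055 | 32 2354 17.359685448008907 | 40 547 18.794511289407815 | 48 1027 19.54714129617361 | 56 2909 13.755191064342437 |
```

```bash
cat >> h.py <<'E'
def fit_bottle(p,d):
    a,p0,s,res,q,am,c=bottle_in_tool(p,d)
    pts=c[(d>0)&(d<300)]
    for it in range(6):
        r=pts-p0;t=r@a;rad=np.linalg.norm(r-t[:,None]*a,axis=1)
        k=(t>-52)&(t<(15 if it<5 else 15))&(abs(rad-22.5)<(4 if it<3 else 2)); 
        qq=pts[k]
        g=lambda w:np.linalg.norm(np.cross(qq-[w[0],w[1],-19],np.array([w[2],w[3],-1])/np.sqrt(w[2]**2+w[3]**2+1)),axis=1)-22.5
        w=least_squares(g,[p0[0],p0[1],-a[0]/a[2],-a[1]/a[2]],loss="soft_l1").x
        a=np.array([w[2],w[3],-1]);a/=np.linalg.norm(a);p0=np.array([w[0],w[1],-19])
    r=pts-p0;t=r@a;rad=np.linalg.norm(r-t[:,None]*a,axis=1)
    cap=pts[(t>48)&(t<72)&(rad<14)]
    ends=t[(rad<21)&(t<72)&(t>-72)]
    return a,p0,abs(g(w)).mean(),len(qq),np.percentile((cap-p0)@a,[5,50,98]) if len(cap) else None,np.percentile(ends,[.5,99.5])
E
python3 - <<'E'
from h import *
z=np.load("w3.npz");print(fit_bottle(z["p"],z["d"]))
E
```

```text
(array([ 0.77,  0.14, -0.62]), array([ -0.32,  -3.33, -19.  ]), np.float64(0.1760099911429067), 3434, array([50.82, 63.51, 64.87]), array([28.66, 64.96]))
```

```bash
cat > side.py <<'E'
from h import *
s=observe();R0=np.array(s["ee_rot"]);pos=np.array(s["ee_pos"])
p,d=snapshot("wrist");aw,pw,res,n,cap,_=fit_bottle(p,d);print("wrist",aw,pw,res,n,cap)
aw=R0@aw;pw=R0@pw+pos;print("  world",aw,pw,"cap",pw+aw*cap[2])
for nm in("side","scene"):
    p,d=snapshot(nm);P=cloud(nm,d);pi=p.astype(int)
    m=(d>0)&(np.linalg.norm(P-pw,axis=-1)<85)&(pi[...,0]-pi[...,2]>12)&(pi[...,0]<120)
    q=P[m]
    if len(q)<40: print(nm,"few",len(q));continue
    a,c=aw.copy(),pw.copy()
    B=np.linalg.svd(a[None])[2][1:]
    for it in range(4):
        t=(q-c)@a;k=(t>-58)&(t<22)&(abs(np.linalg.norm(np.cross(q-c,a),axis=1)-22.5)<(8,6,4,4)[it]);qq=q[k]
        def f(w):
            aa=a+w[2]*B[0]+w[3]*B[1];aa/=np.linalg.norm(aa);return np.linalg.norm(np.cross(qq-c-w[0]*B[0]-w[1]*B[1],aa),axis=1)-22.5
        w=least_squares(f,np.zeros(4),loss="soft_l1").x
        c=c+w[0]*B[0]+w[1]*B[1];a=a+w[2]*B[0]+w[3]*B[1];a/=np.linalg.norm(a);B=np.linalg.svd(a[None])[2][1:]
    c=pw+(c-pw)-((c-pw)@a)*a
    near=P[(d>0)&(np.linalg.norm(np.cross(P-c,a),axis=-1)<25)];t=(near-c)@a;t=t[abs(t)<90]
    print(nm,"axis",a,"tool",R0.T@a,"pt",c,"pt tool",R0.T@(c-pos),len(qq),abs(f(0*w)).mean(),"extent",np.percentile(t,[1,99]))
E
python3 side.py
```

```text
wrist [ 0.77  0.14 -0.62] [ -0.33  -3.34 -19.  ] 0.17927079168517687 3452 [50.83 63.52 64.86]
  world [-0.74 -0.36  0.57] [ 528.47 -157.86  275.73] cap [ 480.76 -181.12  313.  ]
side axis [-0.74 -0.35  0.57] tool [ 0.77  0.15 -0.62] pt [ 527.81 -157.04  275.38] pt tool [ -0.3   -2.28 -18.71] 284 0.8944700884610215 extent [-46.94  64.  ]
scene axis [-0.74 -0.34  0.58] tool [ 0.77  0.16 -0.62] pt [ 526.92 -155.85  274.9 ] pt tool [ -0.31  -0.77 -18.31] 273 1.4663436337056022 extent [-51.26  59.4 ]
```

```bash
cat > place.py <<'E'
from h import *
import sys
a=np.array([.77,.145,-.62]);a/=np.linalg.norm(a);mid=np.array([-.3,-2.5,-19])-3*a
yaw=np.radians(-74.4);xc=np.array([np.cos(yaw),np.sin(yaw),0]);k=np.array([0,0,1.])
n=np.array([0,1.,0])-a[1]*a;n/=np.linalg.norm(n)
R=np.stack([xc,np.cross(xc,k),np.cross(xc,np.cross(xc,k))],1)@np.stack([a,n,np.cross(a,n)],1).T
seat=np.array([574,75.8,42])
s=observe();R0=np.array(s["ee_rot"]);print("joints",np.array(s["joint_positions"]),"bottle axis.xc",R0@a,"mid",R0@mid+s["ee_pos"])
for dz in map(float,sys.argv[1:]): plan(R,seat+[0,0,dz]-R@mid)
print(R)
E
python3 place.py 110 60
```

```text
joints [-24.73  13.83 -10.54  61.73   0.99 -61.86] bottle axis.xc [-0.74 -0.34  0.58] mid [ 530.47 -156.42  274.4 ]
row cm/deg [-17.02  17.21  11.94] [-30.09 -32.45 -72.12] t 8.45
row cm/deg [-16.79  17.47  16.93] [-30.09 -32.45 -72.12] t 8.45
[[ 0.32 -0.91 -0.25]
 [-0.71 -0.41  0.57]
 [-0.63  0.   -0.78]]
```

>>> {"api": "arm_command", "payload": {
  "motion": [
    [0,-1.5,1.5,0,-3,-3.2,-7],
    [0,-3,3,0,-6,-6.5,-14],
    [0,-5,5,1,-9,-9.7,-21],
    [0,-7,7,2,-12,-13,-28],
    [0,-9,9,4,-15,-16,-36],
    [0,-11,11,6,-18,-19.5,-43],
    [0,-13,13,8,-21,-22.7,-50],
    [0,-15,15,10,-24,-26,-57],
    [0,-16,16,11,-27,-29,-64.5],
    [0,-17,17.2,12,-30,-32.4,-72]
  ]
}}

```text
t: 9.45
ee_pos: [567.7, 82.5, 136.0]
ee_rot: [[0.317, -0.913, -0.255], [-0.713, -0.407, 0.571], [-0.625, 0.0, -0.78]]
ft_force: [0.2, 0.1, -1.3]
gripper_width: 43.0
grasp_force: 39.3
```

```bash
python3 place.py 60 25 2; python3 side.py
```

```text
joints [ -15.52   42.77    5.79   80.06   28.84 -136.6 ] bottle axis.xc [ 0.27 -0.96  0.  ] mid [573.96  75.76 150.98]
row cm/deg [ 3.06 -0.01  3.82] [ 0.05 -0.12  0.04] t 9.45
row cm/deg [ 5.25 -0.01  6.55] [ 0.05 -0.12  0.04] t 9.45
row cm/deg [ 6.69 -0.01  8.35] [ 0.05 -0.12  0.04] t 9.45
[[ 0.32 -0.91 -0.25]
 [-0.71 -0.41  0.57]
 [-0.63  0.   -0.78]]
wrist [ 0.77  0.14 -0.62] [ -0.74  -1.88 -19.  ] 0.17688750142505222 3350 [51.37 64.07 65.46]
  world [ 0.28 -0.96  0.01] [574.07  72.94 151.26] cap [592.28  10.06 151.6 ]
side axis [ 0.25 -0.97 -0.01] tool [ 0.77  0.16 -0.61] pt [573.21  72.76 145.48] pt tool [  2.73  -1.02 -14.37] 103 1.2052135908240666 extent [-85.52  63.46]
scene axis [ 0.26 -0.97 -0.  ] tool [ 0.77  0.16 -0.61] pt [575.97  73.48 144.06] pt tool [  3.98  -3.84 -13.56] 241 1.0254784927473082 extent [-79.87  55.51]
```

>>> {"api": "arm_command", "payload": {
  "motion": [
    [0,0.8,0,1,0,0,0],
    [0,1.6,0,2,0,0,0],
    [0,2.4,0,3,0,0,0],
    [0,3.2,0,4,0,0,0],
    [0,4,0,5,0,0,0],
    [0,4.8,0,6,0,0,0],
    [0,5.4,0,6.75,0,0,0],
    [0,5.9,0,7.35,0,0,0],
    [0,6.3,0,7.85,0,0,0],
    [0,6.3,0,7.85,0,0,0]
  ]
}}

```text
t: 10.6
ee_pos: [567.4, 81.9, 35.5]
ee_rot: [[0.315, -0.915, -0.253], [-0.715, -0.404, 0.571], [-0.624, 0.001, -0.781]]
ft_force: [-0.7, 0.7, -1.7]
gripper_width: 42.7
grasp_force: 39.4
```

>>> {"api": "arm_command", "payload": {
  "motion": [
    [0,0.06,0,0.08,0,0,0],
    [0,0.12,0,0.16,0,0,0],
    [0,0.19,0,0.23,0,0,0],
    [0,0.25,0,0.31,0,0,0],
    [0,0.31,0,0.39,0,0,0],
    [0,0.31,0,0.39,0,0,0],
    [0,0.31,0,0.39,0,0,0],
    [0,0.31,0,0.39,0,0,0],
    [0,0.31,0,0.39,0,0,0],
    [0,0.31,0,0.39,0,0,0]
  ]
}}

```text
t: 11.6
ee_pos: [567.9, 81.9, 31.4]
ee_rot: [[0.315, -0.915, -0.252], [-0.715, -0.404, 0.571], [-0.624, 0.0, -0.781]]
ft_force: [-0.2, 0.3, -0.8]
gripper_width: 42.7
grasp_force: 39.4
```

```bash
python3 place.py 0
```

```text
joints [ -15.58   49.06    1.41   69.21   28.83 -136.41] bottle axis.xc [ 0.27 -0.96  0.  ] mid [574.05  75.12  46.44]
row cm/deg [ 0.22 -0.02  0.39] [-0.09 -0.24 -0.11] t 11.6
[[ 0.32 -0.91 -0.25]
 [-0.71 -0.41  0.57]
 [-0.63  0.   -0.78]]
```

>>> {"api": "arm_command", "payload": {
  "motion": [
    [0,0.06,0,0.08,0,0,0],
    [0,0.12,0,0.16,0,0,0],
    [0,0.19,0,0.23,0,0,0],
    [0,0.22,0,0.28,0,0,0],
    [0,0.25,0,0.31,0,0,0],
    [0,0.25,0,0.31,0,0,0],
    [0,0.25,0,0.31,0,0,0],
    [0,0.25,0,0.31,0,0,0],
    [0,0.25,0,0.31,0,0,0],
    [0,0.25,0,0.31,0,0,0]
  ]
}}

```text
t: 12.6
ee_pos: [568.0, 82.0, 28.2]
ee_rot: [[0.315, -0.915, -0.251], [-0.715, -0.403, 0.571], [-0.624, -0.0, -0.781]]
ft_force: [-0.7, -1.8, 6.0]
gripper_width: 42.9
grasp_force: 40.9
```

>>> {"api": "arm_command", "payload": {
  "motion": [
    [0,0.02,0,0.03,0,0,0],
    [0,0.04,0,0.06,0,0,0],
    [0.55,0.04,0,0.06,0,0,0],
    [0.6,0.04,0,0.06,0,0,0],
    [0.65,0.04,0,0.06,0,0,0],
    [0.7,0.04,0,0.06,0,0,0],
    [0.75,0.04,0,0.06,0,0,0],
    [0.8,0.04,0,0.06,0,0,0],
    [0.9,0.04,0,0.06,0,0,0],
    [0.9,0.04,0,0.06,0,0,0]
  ]
}}

```text
t: 13.6
ee_pos: [567.9, 81.9, 26.7]
ee_rot: [[0.315, -0.915, -0.252], [-0.715, -0.404, 0.571], [-0.624, 0.0, -0.781]]
ft_force: [0.6, 0.5, 0.4]
gripper_width: 76.9
grasp_force: 0.0
```

```bash
python3 side.py
```

```text
wrist [ 0.77  0.15 -0.62] [ -3.1   -2.12 -19.  ] 0.1403079238516832 3299 [53.16 66.17 67.56]
  world [ 0.26 -0.96  0.  ] [573.61  74.11  43.44] cap [591.37   8.93  43.6 ]
side axis [ 0.27 -0.96  0.02] tool [ 0.76  0.14 -0.63] pt [574.23  74.27  42.81] pt tool [ -2.63  -2.75 -18.57] 108 1.3015008408887387 extent [-45.01  68.47]
scene axis [ 0.24 -0.97 -0.  ] tool [ 0.77  0.17 -0.61] pt [576.02  74.72  39.83] pt tool [ -0.53  -4.57 -16.43] 242 1.1843742002567221 extent [-52.7   60.08]
```

Released: the bottle lies level in the saddles, and all three views agree on z of about 43 and an axis yaw of about -75°. Next I retreat along the tool axis.

>>> {"api": "arm_command", "payload": {
  "motion": [
    [1,0,0,-0.5,0,0,0],
    [1,0,0,-1.5,0,0,0],
    [1,0,0,-3,0,0,0],
    [1,0,0,-4.5,0,0,0],
    [1,0,0,-6,0,0,0],
    [1,0,0,-8,0,0,0],
    [1,0,0,-10,0,0,0],
    [1,0,0,-12.5,0,0,0],
    [1,0,0,-15,0,0,0],
    [1,0,0,-17,0,0,0]
  ]
}}

```text
t: 14.75
ee_pos: [611.4, -16.6, 161.5]
ee_rot: [[0.316, -0.915, -0.25], [-0.716, -0.403, 0.571], [-0.623, -0.001, -0.782]]
ft_force: [0.6, -0.4, -1.4]
gripper_width: 85.5
grasp_force: 0.0
```

Run:
```python
from h import *
s=observe();print(np.array(s["joint_positions"]),np.array(s["ee_pos"]))
plan(rot(-110,90),[490,150,300])
```

```text
[ -22.19   49.43   22.64   92.95   25.71 -142.91] [611.39 -16.57 161.54]
row cm/deg [-24.38   4.38   1.71] [14.63 36.64 42.09] t 14.75
```

>>> {"api": "arm_command", "payload": {
  "motion": [
    [1,-3,0.4,-0.5,1.5,3.7,4.2],
    [1,-6,0.9,-1,3,7.3,8.4],
    [1,-9,1.3,-1,4.4,11,12.6],
    [1,-12,1.8,-1,5.8,14.6,16.8],
    [1,-14.5,2.2,-0.5,7.3,18.3,21],
    [1,-17,2.6,0,8.8,22,25],
    [1,-19,3,0.5,10.2,25.6,29.4],
    [1,-21,3.5,1,11.7,29.3,33.6],
    [1,-23,4,1.5,13.2,33,38],
    [1,-24.4,4.4,1.7,14.6,36.6,42]
  ]
}}

```text
t: 15.75
ee_pos: [488.5, 151.8, 300.7]
ee_rot: [[-0.342, -0.94, 0.001], [-0.94, 0.342, -0.001], [0.0, -0.001, -1.0]]
ft_force: [0.1, -0.2, -0.8]
gripper_width: 85.2
grasp_force: 0.0
```

Run:
```python
from h import *
s=observe();print(np.array(s["joint_positions"]),np.array(s["ee_pos"]))
plan(rot(178,90),[500,318,200])
```

```text
[  9.02  11.9   -6.56  71.48  -0.04 -60.97] [488.46 151.82 300.66]
row cm/deg [-16.01   4.61  10.06] [-0.06  0.04 71.99] t 15.75
```

>>> {"api": "arm_command", "payload": {
  "motion": [
    [1,-2,0.5,0,0,0,8],
    [1,-4,1,0,0,0,16],
    [1,-6,1.5,0,0,0,24],
    [1,-8,2,1,0,0,32],
    [1,-10,2.5,2.5,0,0,40],
    [1,-12,3,4,0,0,48],
    [1,-14,3.5,6,0,0,56],
    [1,-15,4,8,0,0,64],
    [1,-16,4.6,10,0,0,72],
    [1,-16,4.6,10,0,0,72]
  ]
}}

```text
t: 16.75
ee_pos: [498.3, 317.5, 196.6]
ee_rot: [[-1.0, 0.031, -0.006], [0.031, 1.0, -0.0], [0.006, -0.0, -1.0]]
ft_force: [-0.1, 0.3, 0.3]
gripper_width: 85.1
grasp_force: 0.0
```

Run:
```python
from h import *
s=observe();print(np.array(s["joint_positions"]),np.array(s["ee_pos"]))
p,d=snapshot("wrist");P=cloud("wrist",d);cv2.imwrite("pics/w4.png",p[:,:,::-1]);np.savez("w4.npz",p=p,d=d,P=P)
m=(d>0)&(P[...,2]>8)&(P[...,2]<30)&(P[...,0]>380)&(P[...,0]<640)&(P[...,1]>240)&(P[...,1]<400)
for st,q in blobs(P,m,60):
    r=cv2.minAreaRect(q[:,:2].astype(np.float32));print(st,np.median(q,0),r)
```

```text
[25.27 23.69 -5.26 61.37  0.14 27.04] [498.27 317.54 196.61]
[ 222   89   59  163 4073] [547.73 318.29  19.38] ((509.83331298828125, 308.339111328125), (169.45591735839844, 62.98733901977539), 8.805853843688965)
```

View pics/w4.png

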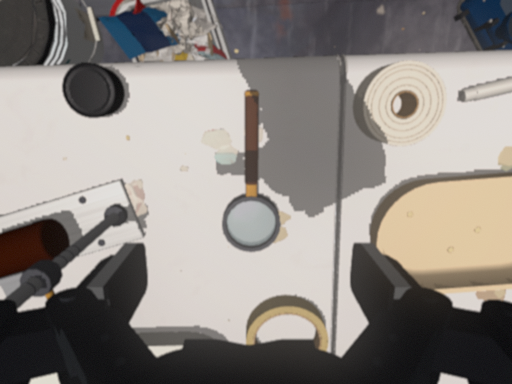

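The wrist view shows the loupe with its lens at (251,221) and its handle running up to (251,92). The post, with collar and pointer at about (40,280), is at lower left, the tin is at (94,90) and the label roll at (404,103).

Run:
```python
from h import *
z=np.load("w4.npz");P=z["P"];d=z["d"];p=z["p"]
m=(d>0)&(P[...,2]>12)&(P[...,2]<27)&(P[...,0]>380)&(P[...,0]<640)&(P[...,1]>240)&(P[...,1]<400)
q=P[m];
h=q[q[:,0]<525];c=np.polyfit(h[:,0],h[:,1],1);print("handle slope deg",np.degrees(np.arctan(c[0])),"zmed",np.median(h[:,2]),"x range",q[:,0].min(),q[:,0].max())
rim=q[q[:,0]>540][:,:2];(cx,cy),r=cv2.minEnclosingCircle(rim.astype(np.float32));print("lens",cx,cy,r,"handle y there",np.polyval(c,cx))
th=np.arctan(c[0]);u=np.array([np.cos(th),np.sin(th)]);L=np.array([cx,cy]);G=L-60*u;print("grip",G,np.polyval(c,G[0]))
R=rot(180+np.degrees(th),90);gy=np.polyval(c,G[0]);plan(R,[G[0],gy,60]);plan(R,[G[0],gy,5])
# pointer: points near expected tip
xc=np.array([np.cos(np.radians(-74.4)),np.sin(np.radians(-74.4))]);post=np.array([546.7,172.])
r=P[...,:2]-post;a=r@xc;b=r@np.array([-xc[1],xc[0]])
k=(d>0)&(P[...,2]>90)&(P[...,2]<200)&(abs(b)<14)
for lo in range(-14,40,4):
    kk=k&(a>lo)&(a<lo+4)
    if kk.sum()>3: print(lo,kk.sum(),np.percentile(P[kk][:,2],[5,25,50,75,95]))
```

```text
handle slope deg -1.899893863186805 zmed 21.112137995798406 x range 422.70152938692024 594.4200708394478
lens 562.5089721679688 316.513671875 31.919729232788086 handle y there 316.25151578685814
grip [502.54 318.5 ] 318.24071540506185
row cm/deg [-0.38  0.11 13.83] [ 0.   -0.23  0.24] t 16.8
row cm/deg [-0.4   0.11 19.32] [ 0.   -0.23  0.24] t 16.8
-10 317 [147.38 151.14 155.17 159.08 161.42]
-6 600 [102.36 136.9  160.32 165.36 182.87]
-2 797 [ 97.34 124.86 160.75 172.37 184.1 ]
2 148 [105.61 157.85 161.04 161.82 182.53]
6 50 [158.52 160.72 161.17 161.6  162.08]
10 19 [152.96 155.25 160.36 161.1  161.59]
14 45 [154.   154.97 155.36 155.76 156.41]
18 75 [153.79 154.76 155.15 155.78 156.45]
22 91 [153.62 154.88 155.31 155.58 156.28]
26 95 [153.97 154.75 155.26 155.65 156.14]
30 14 [153.88 154.4  154.75 155.04 155.44]
```

>>> {"api": "arm_command", "payload": {
  "motion": [
    [1,-0.4,0.1,3,0,0,0],
    [1,-0.4,0.1,6,0,0,0],
    [1,-0.4,0.1,9,0,0,0],
    [1,-0.4,0.1,12,0,0,0],
    [1,-0.4,0.1,14.5,0,0,0],
    [1,-0.4,0.1,16.5,0,0,0],
    [1,-0.4,0.1,18,0,0,0],
    [0.8,-0.4,0.1,18.7,0,0,0],
    [0.7,-0.4,0.1,19.1,0,0,0],
    [0.6,-0.4,0.1,19.1,0,0,0]
  ],
  "grip_force": 60
}}

```text
t: 17.8
ee_pos: [504.6, 318.6, 8.5]
ee_rot: [[-0.999, 0.032, -0.001], [0.032, 0.999, 0.002], [0.001, 0.002, -1.0]]
ft_force: [-0.5, -0.2, 0.2]
gripper_width: 51.3
grasp_force: 0.0
```

>>> {"api": "arm_command", "payload": {
  "motion": [
    [0.5,0,0,0,0,0,0],
    [0.4,0,0,0,0,0,0],
    [0.3,0,0,0,0,0,0],
    [0.2,0,0,0,0,0,0],
    [0,0,0,0,0,0,0],
    [0,0,0,0,0,0,0],
    [0,0,0,0,0,0,0],
    [0,0,0,0,0,0,0],
    [0,0,0,0,0,0,0],
    [0,0,0,0,0,0,0]
  ]
}}

```text
t: 18.8
ee_pos: [503.8, 318.7, 7.7]
ee_rot: [[-0.999, 0.032, -0.002], [0.032, 0.999, 0.001], [0.002, 0.001, -1.0]]
ft_force: [0.3, -0.3, 0.2]
gripper_width: 0.0
grasp_force: 0.0
```

Run:
```python
from h import *
s=observe();print(s["gripper_width"],s["grasp_force"])
p,d=snapshot("wrist");p2,d2=snapshot("scene")
a=cv2.resize(p[:,:,::-1],(400,300));b=cv2.resize(p2[200:320,160:320,::-1],(400,300))
cv2.imwrite("pics/w5.png",np.hstack([a,b]))
```

```text
0.022947308315417 0.0
```

View pics/w5.png

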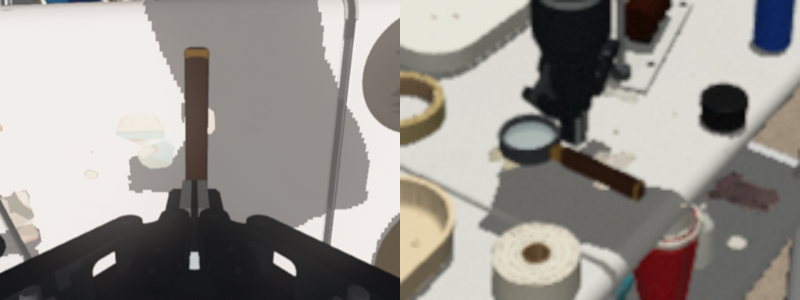

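The combined view shows the shut fingers beside the ferrule at (575,130) in the right half, with the loupe still lying flat. The handle end is at (197,50) in the left half. I'll measure where the loupe is now.

Run:
```python
from h import *
p,d=snapshot("wrist");P=cloud("wrist",d);pi=p.astype(int)
m=(d>0)&(P[...,2]>10)&(P[...,2]<32)&(P[...,0]>300)&(P[...,0]<500)&(P[...,1]>270)&(P[...,1]<370)
for st,q in blobs(P,m,40): print(st,"x",np.percentile(q[:,0],[0.5,99.5]),"y",np.median(q[:,1]),"z",np.percentile(q[:,2],[5,50,95]),cv2.minAreaRect(q[:,:2].astype(np.float32)))
t=(d>0)&(abs(P[...,2])<10);print("table",np.median(P[t][:,2]))
for n in("side","scene"):
    p,d=snapshot(n);P=cloud(n,d)
    m=(d>0)&(P[...,2]>7)&(P[...,2]<24)&(P[...,0]>380)&(P[...,0]<640)&(P[...,1]>240)&(P[...,1]<400)
    for st,q in blobs(P,m,40): print(n,st,"x",np.percentile(q[:,0],[1,99]),np.median(q,0))
    z=np.load(n+"0.npz");P=cloud(n,z["d"]);
    m=(P[...,2]>7)&(P[...,2]<24)&(P[...,0]>380)&(P[...,0]<640)&(P[...,1]>240)&(P[...,1]<400)
    for st,q in blobs(P,m,40): print("  before",st,"x",np.percentile(q[:,0],[1,99]),np.median(q,0))
    m=(P[...,2]>-9)&(P[...,2]<9)&(P[...,0]>380)&(P[...,0]<640)&(P[...,1]>240)&(P[...,1]<400);print("  table",np.median(P[m][:,2]))
```

```text
[ 235   60   33  170 5047] x [422.34 499.53] y 320.0725110167748 z [17.73 19.58 20.8 ] ((460.9208679199219, 320.04278564453125), (14.292482376098633, 78.24069213867188), 88.40006256103516)
table 1.7428018422557447
side [238 163  13  15 126] x [553.89 592.87] [575.43 309.22  13.95]
side [197 167  38  10 207] x [424.   541.69] [481.93 315.42  15.63]
  before [238 163  13  14 125] x [553.83 592.91] [575.17 309.39  14.12]
  before [197 167  38  10 202] x [424.14 541.66] [484.29 315.14  16.06]
  table 0.5127046346392112
scene [199 246  59  33 593] x [422.75 591.2 ] [543.58 325.71  13.05]
  before [199 246  59  33 605] x [424.89 590.66] [543.32 325.42  12.93]
  table -1.7986828179831873
```

Run:
```python
from h import *
p,d=snapshot("wrist");m=camera_model("wrist");K=m["intrinsics"];T=m["T_tool_cam"];v,u=np.indices(d.shape)
c=np.stack([(u-K[0,2])/K[0,0]*d,(v-K[1,2])/K[1,1]*d,d],-1)@T[:3,:3].T+T[:3,3]
for r in range(200,300,6): print(r,c[r,236:268:6].round(0).tolist(),p[r,252].tolist())
```

```text
200 [[13.0, -8.0, 6.0], [19.0, -4.0, -12.0], [19.0, -1.0, -13.0], [19.0, 1.0, -12.0], [19.0, 4.0, -12.0], [14.0, 8.0, 5.0]] [78, 61, 54]
206 [[10.0, -8.0, 5.0], [16.0, -4.0, -12.0], [16.0, -1.0, -12.0], [16.0, 1.0, -13.0], [16.0, 4.0, -12.0], [10.0, 8.0, 6.0]] [78, 60, 52]
212 [[7.0, -8.0, 5.0], [12.0, -4.0, -11.0], [13.0, -1.0, -12.0], [13.0, 1.0, -12.0], [12.0, 4.0, -11.0], [7.0, 8.0, 5.0]] [76, 59, 51]
218 [[3.0, -8.0, 6.0], [9.0, -4.0, -11.0], [10.0, -1.0, -13.0], [10.0, 1.0, -12.0], [10.0, 4.0, -12.0], [3.0, 8.0, 7.0]] [75, 58, 49]
224 [[-0.0, -8.0, 6.0], [7.0, -4.0, -12.0], [7.0, -1.0, -12.0], [7.0, 1.0, -13.0], [6.0, 4.0, -12.0], [0.0, 8.0, 5.0]] [73, 55, 48]
230 [[10.0, -7.0, -30.0], [11.0, -4.0, -31.0], [10.0, -1.0, -29.0], [10.0, 1.0, -30.0], [10.0, 4.0, -29.0], [-3.0, 8.0, 5.0]] [70, 58, 56]
236 [[10.0, -6.0, -37.0], [10.0, -4.0, -37.0], [10.0, -1.0, -36.0], [10.0, 1.0, -37.0], [10.0, 4.0, -36.0], [-7.0, 8.0, 5.0]] [64, 62, 62]
242 [[10.0, -6.0, -42.0], [11.0, -4.0, -43.0], [10.0, -1.0, -42.0], [10.0, 1.0, -43.0], [11.0, 3.0, -44.0], [7.0, 6.0, -34.0]] [62, 59, 59]
248 [[1
[... 547 characters left out ...]
 44, 44]
272 [[12.0, -5.0, -70.0], [9.0, -3.0, -64.0], [8.0, -1.0, -63.0], [8.0, 1.0, -63.0], [11.0, 3.0, -68.0], [12.0, 4.0, -71.0]] [50, 48, 49]
278 [[11.0, -5.0, -73.0], [11.0, -3.0, -72.0], [6.0, -1.0, -64.0], [6.0, 1.0, -63.0], [12.0, 2.0, -74.0], [12.0, 4.0, -73.0]] [42, 41, 41]
284 [[11.0, -5.0, -77.0], [9.0, -3.0, -72.0], [4.0, -1.0, -63.0], [7.0, 1.0, -68.0], [11.0, 2.0, -76.0], [11.0, 4.0, -76.0]] [38, 35, 36]
290 [[11.0, -5.0, -78.0], [6.0, -3.0, -72.0], [1.0, -1.0, -63.0], [6.0, 1.0, -72.0], [12.0, 2.0, -81.0], [11.0, 4.0, -80.0]] [37, 36, 36]
296 [[11.0, -5.0, -83.0], [5.0, -3.0, -72.0], [-1.0, -1.0, -63.0], [4.0, 1.0, -72.0], [11.0, 2.0, -83.0], [11.0, 4.0, -83.0]] [34, 32, 34]
```

Run:
```python
from h import *
z=np.load("w4.npz");d=z["d"];m=camera_model("wrist");K=m["intrinsics"];T=m["T_tool_cam"];v,u=np.indices(d.shape)
c=np.stack([(u-K[0,2])/K[0,0]*d,(v-K[1,2])/K[1,1]*d,d],-1)@T[:3,:3].T+T[:3,3]
k=(d>0)&(c[...,2]<60)&(c[...,2]>-60)&(abs(c[...,1])<70)&(abs(c[...,0])<40)
q=c[k]
for lo in range(-60,30,4):
    s=q[(q[:,2]>=lo)&(q[:,2]<lo+4)]
    if len(s): print(lo,len(s),"x",s[:,0].min(),s[:,0].max(),"|y|",abs(s[:,1]).min(),abs(s[:,1]).max())
```

```text
-60 757 x -11.785392727185297 11.07957954135712 |y| 40.928268427900264 58.07386240476398
-56 691 x -12.113983580659351 11.081240343504973 |y| 40.99859656129421 57.69200792259995
-52 629 x -11.98654467935421 11.151589013721825 |y| 40.971248935231124 57.39620357671023
-48 534 x -11.523450421510873 11.003444235001446 |y| 40.9031339200875 57.149077634628824
-44 364 x -12.00322269795727 10.563045233069225 |y| 41.06543846978015 55.99998245693407
-40 79 x -9.958362043067922 8.072523126694442 |y| 41.312100127397756 44.35863467637931
```

The depth data show the fingertips are actually about 25 mm behind the reported TCP (38 mm when open), so the fingers closed above the handle. I'll open, go about 26 mm lower and close again.

>>> {"api": "arm_command", "payload": {
  "motion": [
    [1,0,0,0,0,0,0],
    [1,0,0,0,0,0,0],
    [1,0,0,0,0,0,0],
    [1,0.1,0,0,0,0,0],
    [1,0.1,0,0.6,0,0,0],
    [1,0.1,0,1.2,0,0,0],
    [1,0.1,0,1.7,0,0,0],
    [0.8,0.1,0,2.1,0,0,0],
    [0.7,0.1,0,2.3,0,0,0],
    [0.6,0.1,0,2.5,0,0,0]
  ]
}}

```text
t: 20.1
ee_pos: [502.7, 318.7, -17.6]
ee_rot: [[-0.999, 0.033, -0.002], [0.032, 0.999, 0.001], [0.002, 0.001, -1.0]]
ft_force: [0.6, -0.5, 0.2]
gripper_width: 51.2
grasp_force: 0.0
```

>>> {"api": "arm_command", "payload": {
  "motion": [
    [0.5,0,0,0,0,0,0],
    [0.4,0,0,0,0,0,0],
    [0.3,0,0,0,0,0,0],
    [0.2,0,0,0,0,0,0],
    [0.1,0,0,0,0,0,0],
    [0,0,0,0,0,0,0],
    [0,0,0,0,0,0,0],
    [0,0,0,0,0,0,0],
    [0,0,0,0,0,0,0],
    [0,0,0,0,0,0,0]
  ]
}}

```text
t: 21.1
ee_pos: [503.0, 318.9, -16.8]
ee_rot: [[-0.999, 0.032, -0.001], [0.032, 0.999, 0.002], [0.001, 0.002, -1.0]]
ft_force: [-1.2, 0.5, 5.6]
gripper_width: 12.1
grasp_force: 60.8
```

>>> {"api": "arm_command", "payload": {
  "motion": [
    [0,0,0,-0.5,0,0,0],
    [0,0,0,-2,0,0,0],
    [0,0,0,-4,0,0,0],
    [0,0,0,-7,0,0,0],
    [0,0,0,-10,0,0,0],
    [0,0,0,-13,0,0,0],
    [0,0,0,-16,0,0,0],
    [0,0,0,-19,0,0,0],
    [0,0,0,-22,0,0,0],
    [0,0,0,-24,0,0,0]
  ]
}}

```text
t: 22.1
ee_pos: [503.5, 318.5, 224.8]
ee_rot: [[-0.999, 0.033, -0.0], [0.033, 0.999, 0.002], [0.0, 0.002, -1.0]]
ft_force: [0.2, 0.3, -1.5]
gripper_width: 12.2
grasp_force: 60.0
```

```bash
cat > lens.py <<'E'
from h import *
import sys
s=observe();R0=np.array(s["ee_rot"]);pos=np.array(s["ee_pos"])
print("joints",np.array(s["joint_positions"]),pos,s["gripper_width"],s["grasp_force"])
for n in("side","scene"):   # loupe plane and lens in tool frame; handle/rim by height band
    p,d=snapshot(n);P=(cloud(n,d)-pos)@R0
    L=np.array([-60,0]);m=(d>0)&(P[...,0]>-100)&(P[...,0]<-24)&(abs(P[...,1])<40)&(P[...,2]>-60)&(P[...,2]<5)
    q=P[m]
    if len(q)>30:
        (cx,cy),r=cv2.minEnclosingCircle(q[q[:,0]<-28][:,:2].astype(np.float32))
        A=np.c_[q[:,:2],np.ones(len(q))];c=np.linalg.lstsq(A,q[:,2],rcond=None)[0]
        print(n,len(q),"lens tool",cx,cy,r,"plane slope deg",np.degrees(c[:2]),"z med",np.median(q[:,2]),"world z med",np.median(cloud(n,d)[m][:,2]))
p,d=snapshot("wrist");P=cloud("wrist",d);Pt=(P-pos)@R0
m=(d>0)&(Pt[...,0]>15)&(Pt[...,0]<78)&(abs(Pt[...,1])<12)&(Pt[...,2]>-60)&(Pt[...,2]<20)
q=Pt[m];
if len(q)>20: print("handle end",q[:,0].max(),"slope",np.degrees(np.polyfit(q[:,0],q[:,2],1)[0]),"dir deg",np.degrees(np.polyfit(q[:,0],q[:,1],1)[0]),"z med",np.median(q[:,2]),"world",np.median(P[m][:,2]))
E
python3 lens.py
python3 - <<'E'
from h import *
plan(rot(178.1,90),[513,80,225])
E
```

```text
joints [25.16 22.99 -2.15 64.83  0.11 27.02] [503.51 318.46 224.82] 12.19100438607664 60.00073850154877
side 325 lens tool -61.095645904541016 -3.328538179397583 34.77027893066406 plane slope deg [-0.54 -3.77] z med -30.008326545676297 world z med 254.77007404223758
scene 407 lens tool -59.45781707763672 3.908066987991333 33.6014289855957 plane slope deg [2.79 2.76] z med -31.13404210099048 world z med 255.9107783013827
handle end 77.98495921163205 slope -0.0012502121265194333 dir deg 0.011423561120537783 z med -34.99909484441824 world 259.8285245079826
row cm/deg [ -1.7  -23.82  -0.21] [0.13 0.01 0.04] t 22.25
```

>>> {"api": "arm_command", "payload": {
  "motion": [
    [0,-0.2,-1,0,0,0,0],
    [0,-0.4,-3,0,0,0,0],
    [0,-0.6,-6,0,0,0,0],
    [0,-0.8,-9,0,0,0,0],
    [0,-1,-12,0,0,0,0],
    [0,-1.2,-15,0,0,0,0],
    [0,-1.4,-18,0,0,0,0],
    [0,-1.6,-21,0,0,0,0],
    [0,-1.8,-23,0,0,0,0],
    [0,-1.8,-24.1,0,0,0,0]
  ]
}}

```text
t: 23.25
ee_pos: [512.1, 74.7, 220.5]
ee_rot: [[-0.999, 0.035, -0.005], [0.035, 0.999, 0.001], [0.005, 0.001, -1.0]]
ft_force: [-0.5, 0.4, -1.7]
gripper_width: 12.1
grasp_force: 60.0
```

Run:
```python
from h import *
plan(rot(178.1,90),[514.3,77.2,126])
```

```text
row cm/deg [-0.26  0.25  9.45] [ 0.05 -0.3  -0.1 ] t 23.25
```

>>> {"api": "arm_command", "payload": {
  "motion": [
    [0,0,0,1,0,0,0],
    [0,-0.2,0.2,2.5,0,0,0],
    [0,-0.2,0.2,4,0,0,0],
    [0,-0.2,0.2,5.5,0,0,0],
    [0,-0.2,0.2,7,0,0,0],
    [0,-0.2,0.2,8,0,0,0],
    [0,-0.2,0.2,9,0,0,0],
    [0,-0.2,0.2,9.4,0,0,0],
    [0,-0.2,0.2,9.4,0,0,0],
    [0,-0.2,0.2,9.4,0,0,0]
  ]
}}

```text
t: 24.25
ee_pos: [515.6, 79.1, 128.7]
ee_rot: [[-0.999, 0.032, -0.001], [0.032, 0.999, 0.001], [0.001, 0.001, -1.0]]
ft_force: [0.0, -0.0, -0.6]
gripper_width: 12.3
grasp_force: 60.0
```

```bash
python3 lens.py
python3 - <<'E'
from h import *
plan(rot(178.1,90),[514.3,77.2,126])
p,d=snapshot("side");p2,d2=snapshot("scene")
cv2.imwrite("pics/f.png",np.hstack([cv2.resize(p[150:270,180:300,::-1],(400,400)),cv2.resize(p2[140:260,180:300,::-1],(400,400))]))
xc=np.array([np.cos(np.radians(-74.4)),np.sin(np.radians(-74.4))])
for n,D in(("side",d),("scene",d2)):
    P=cloud(n,D);r=P[...,:2]-[546.7,172.];a=r@xc;b=r@np.array([-xc[1],xc[0]])
    k=(D>0)&(P[...,2]>115)&(P[...,2]<185)&(abs(b)<12)&(a>10)&(a<36)
    print(n,"pointer z",np.percentile(P[k][:,2],[25,50,75]),k.sum())
    L=(D>0)&(P[...,2]>120)&(P[...,2]<190)&(np.hypot(P[...,0]-574,P[...,1]-75)<40);print(n,"rim z",np.percentile(P[L][:,2],[25,50,75]),np.median(P[L],0))
E
```

```text
joints [  0.55  19.69 -22.02  48.35   0.09   2.41] [515.56  79.08 128.72] 12.262395757129742 60.03221154212952
side 421 lens tool -59.02435302734375 -0.5573603510856628 34.225303649902344 plane slope deg [-0.05 -3.92] z med -30.268183412467863 world z med 158.92730099332144
scene 299 lens tool -58.21261215209961 6.011903285980225 35.1778678894043 plane slope deg [2.17 3.74] z med -28.000707391177748 world z med 156.61500447352526
handle end 77.99299642406812 slope 0.052227410345681756 dir deg 0.03161889989353097 z med -36.602246167970115 world 165.38337905740957
row cm/deg [ 0.14 -0.18  0.3 ] [ 0.08 -0.04  0.03] t 24.4
side pointer z [149.8  151.1  153.52] 40
side rim z [157.18 159.46 161.77] [573.35  72.   159.46]
scene pointer z [148.08 148.44 148.85] 9
scene rim z [153.97 156.8  159.14] [572.4   86.79 156.8 ]
```

View pics/f.png

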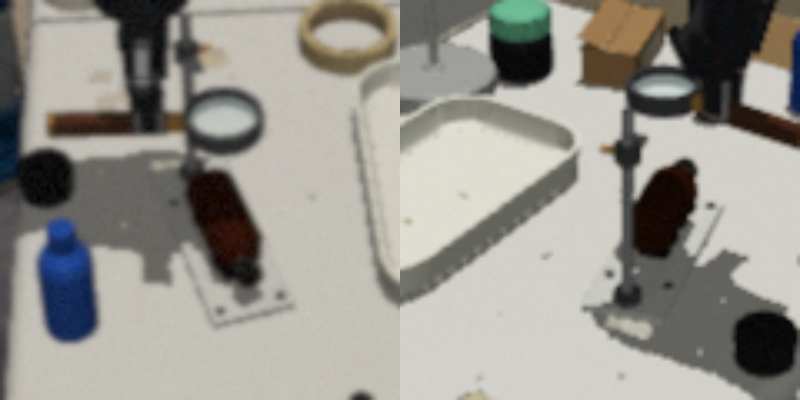

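The view shows the loupe held level above the bottle, with the lens at (225,120) on the left and (665,90) on the right, clear of the post. All views suggest lowering it about 3.5 mm.

>>> {"api": "arm_command", "payload": {
  "motion": [
    [0,0.1,-0.2,0.2,0,0,0],
    [0,0.1,-0.2,0.35,0,0,0],
    [0,0.1,-0.2,0.35,0,0,0],
    [0,0.1,-0.2,0.35,0,0,0],
    [0,0.1,-0.2,0.35,0,0,0],
    [0,0.1,-0.2,0.35,0,0,0],
    [0,0.1,-0.2,0.35,0,0,0],
    [0,0.1,-0.2,0.35,0,0,0],
    [0,0.1,-0.2,0.35,0,0,0],
    [0,0.1,-0.2,0.35,0,0,0]
  ]
}}

```text
t: 25.5
ee_pos: [514.1, 77.0, 124.8]
ee_rot: [[-0.999, 0.033, -0.002], [0.033, 0.999, 0.001], [0.002, 0.001, -1.0]]
ft_force: [-0.6, -0.3, -2.2]
gripper_width: 12.2
grasp_force: 60.0
```

Run:
```python
from h import *
s=observe();print(np.array(s["ee_pos"]),s["grasp_force"])
p,d=snapshot("side");P=cloud("side",d);pi=p.astype(int)
m=(d>0)&(P[...,2]>15)&(P[...,2]<75)&(np.hypot(P[...,0]-578,P[...,1]-60)<80)
q=P[m];print("bottle pts",len(q),np.median(q,0),"top z",np.percentile(q[:,2],98))
print(hand_in())
```

```text
[514.14  77.04 124.85] 60.03125309944153
bottle pts 530 [573.78  55.45  57.44] top z 66.85089272659953
the job is handed in; nothing more can be done
None
```

I handed the job in at about 25.5 s; no verdict came back. By my last measurements the larger bottle lies in both saddles with its cap away from the post, and the gripper holds the lens level over its middle at about the pointer's height (about 150 mm).

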